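# Jack up the front of a desktop 3D printer and hold it for a foot change

## Task

Lift the front of the printer so that new damping feet can be fitted: stand the small ratchet jack squarely in front of the printer with its saddle centred under the lift pad of the steel lug with the ring mark, and pump the jack's handle until both front feet are clear of the bench by at least 13 mm. Finish while holding the handle pressed right down with the fingers at the bottom of its stroke, printer still up; do not let go. Let the jack do all the lifting, do not touch the printer yourself, and leave the other things on the bench where they are.

Things in the scene. Friction and masses are not known exactly. Their poses are not given: they have to be found in the camera images.
- printer: 3D printer, black base 420 x 420 mm (underside 22, top 107 mm above the bench) on four rubber feet, tall gantry at its rear; about 9 kg, not fixed: lifted at the front it tips about its rear feet. Origin on the bench under the base's centre; x from its front to its rear, y along its front edge, z up. Its front looks to the robot's left (+y); a steel lug stands out of the middle of the front.
- lift_pad (a point): Centre of the underside of the round rubber lift pad (28 mm across) under the steel lug, 69 mm above the bench at the start, 28 mm out from the printer's front. The lug is a flat plate 50 mm wide, 6 mm thick (top 81 mm above the bench), reaching 53 mm out. A dark ring 26 mm across on its top lies exactly above the pad. Axes as the printer's.
- front_foot (a point): Point midway between the two front feet, level with their undersides. The feet are round, 36 mm across, 170 mm from the printer's origin towards its front and 170 mm to either side, and lift together. Its height above the bench is the clearance of the feet: 0 at the start.
- jack: Small ratchet lever jack, 1 kg, loose. Origin on its underside, z up, x towards its saddle end. Base plate 180 x 80 x 8 mm (x -115 to +65 mm), grey housing 36 mm wide, 52 mm high (x -47 to +58 mm). To lift, it stands with its x along the printer's x (within about 10 degrees), saddle under the pad, handle leading away from the printer. When the printer tips up the pad moves back 3 to 4 mm.
- jack_grip (a point): Point inside the jack's housing at x = -20 mm, y = 0, 36 mm above its underside (axes as the jack's): a good place to grip the jack from above, across the 36 mm wide housing (pads on its y faces, base plate 28 mm below this point).
- saddle (a point): Centre of the top of the round saddle (34 mm across): 38 mm ahead (+x) of the jack's origin, 58 mm ahead of jack_grip; its top is 60 mm above the jack's underside when down, so it passes under the lift pad with 9 mm to spare. It rises with the ram, up to 36 mm.
- handle_pivot (a point): Pivot of the handle, 52 mm behind (-x) the jack's origin and 44 mm above its underside; axes as the jack's.
- handle_grip (a point): Middle of the top of the handle's flat rubber grip (70 mm long, 28 mm wide, 18 mm thick), 135 mm from the pivot and 9 mm above the handle's centre line. It moves on an arc about the pivot: raised, about 130 mm above the bench and 157 mm behind the jack's origin; at the bottom of the stroke about 62 mm above the bench and 186 mm behind it.
- handle (a joint): Handle angle, rad: 0 raised (sloping up 0.62 rad), grows as it is pressed, stop at 0.55 (almost level). A spring raises it when let go; pressing takes about 4 N at the grip, 11 N under load. A full stroke lifts the saddle about 11 mm; it settles back 3 mm on its notch as the handle rises: 8 mm gained, four strokes at most. Three full strokes: feet 14 to 15 mm up with handle down, 11.5 with it up.
- new_foot0: New round damping foot, 40 mm across, 12 mm high, lying before the printer; bystander.
- new_foot1: The same, on the other side; bystander.
- side_cutters: Side cutters with blue grips, 130 mm, lying flat; bystander.
- scraper: Print scraper, 200 mm, lying flat; bystander.
- print: Small green printed bracket, 60 x 35 x 34 mm; bystander.
- nozzle_tin: Flat round tin of nozzles, 52 mm across, 20 mm high; bystander.
- screw_tray: Divided screw tray 120 x 80 x 25 mm; bystander.

How it is judged (in metres and radians):
On the way, in this order (a step that is already met when the one before it is completed fails the run):
1. the jack stands on the bench with its saddle under the lift pad, in line with the printer, the printer still on its feet (horizontal distance between saddle and lift_pad below 0.01 m and angle between the x axis of jack and the x axis of printer, either way round below 0.2 rad and height (world z) of jack below 0.002 m and angle between jack's own z axis and vertical below 0.03 rad and height (world z) of front_foot below 0.001 m and contact force between the fingers and jack below 0.1 N), for 0.2 s.
2. pumped: the front feet have come off the bench by more than 6 mm on the jack (height (world z) of front_foot above 0.006 m and contact force between jack and printer above 15 N), for 0.2 s.
At the end, for the whole second after the job is handed in: Front feet at least 13 mm above the bench, handle at the bottom of its stroke (over 0.5 rad) with the fingers pressing on it (over 3 N), jack upright and carrying the printer (over 18 N), saddle within 15 mm of the lift pad's centre; the arm does not touch the printer (height (world z) of front_foot above 0.013 m and value of joint handle above 0.5 rad and contact force between the fingers and jack above 3 N and contact force between jack and printer above 18 N and horizontal distance between saddle and lift_pad below 0.015 m and angle between jack's own z axis and vertical below 0.06 rad and contact force between the arm and printer below 0.5 N and linear speed of printer below 0.01 m/s); the arm keeps its last pose, push and grip.
It fails at once if the printer is lifted with the saddle more than 15 mm off the lift pad (height (world z) of front_foot above 0.003 m and horizontal distance between saddle and lift_pad above 0.015 m).
It fails at once if the robot pushes or lifts the printer itself (contact force between the arm and printer above 5 N).
It fails at once if a bystander is moved by more than 30 mm (distance of any of new_foot0, new_foot1, side_cutters, scraper, print, nozzle_tin, screw_tray from where it was at the start of the episode above 0.03 m).
It also fails if it takes over 64 s, if anything falls off the work surface, if the arm or the gripper's body presses on something with over 40 N, if the wrist force passes 120 N, or if a joint passes its speed limit or range.

## Robot

A 7-joint arm with a two-finger parallel gripper is mounted at the origin on the work surface. World frame = base frame: x ahead of the robot, y to its left, z up, the work surface at z = 0. Lengths are in m, angles in degrees, forces in N, time in s.
With the tool pointing down it reaches from about 0.35 to 0.9 m from the base axis. Payload 7.2 kg.
Tool frame: the origin (TCP) lies on the centre line of the jaws, within the pads' length; the fingertips stand 22 mm ahead of it and the grasp point (between the pads) lies 3 mm ahead of it (tip_reach is the distance from the TCP to the fingertips, in m); x points along the fingers, y is the direction in which the jaws open and shut, and the axes are right-handed (so a half turn about x gives the same grasp; the last joint's range is limited). The gripper opens to 85 mm and grips with 20 to 120 N. Pads are 22 mm wide; open, the fingers measure 114 mm over their backs; the gripper's body (76 mm by 85 mm) begins 54 mm behind the grasp point. The pads swing forward as they close: fully open they stand 13 mm farther back than shut.
Start: joints at [-71.975, 23.554, -0.728, 91.456, 0.321, 64.991, -4.71], TCP at [0.233, 0.58, 0.213] pointing down, gripper open.
Joint ranges: [-169.25, 169.25], [-16.82, 113.86], [-84.01, 82.57], [7.8, 145.47], [-59.2, 239.2], [7.22, 106.19], [-163.78, 163.78]. Speed limits (degrees/s): [136.94, 136.94, 172.46, 172.46, 180, 180, 180].

## Interface

Orientations are given as [roll, pitch, yaw] about the fixed x, y, z axes, in that order (R = Rz(yaw) Ry(pitch) Rx(roll)).
In Python, from bench import * gives the robot as it stands. The module is installed in compiled form; this text tells all that it offers. Calls block until the motion is done:
- reach(position, orientation): joint-space move of the TCP to a pose.
- servo_line(position, v=0.15, frame=None, contact_N=None): straight line of the TCP; frame=None keeps the orientation; v is the mean speed in m/s. With contact_N (N) it stops when the force on the tool has changed by that much, and returns True; else False.
- movej(angles): joint-space move.
- open_gripper() and close(): open the fingers fully, or close them until they stop; the grip force is fixed at half the most.
- hold(seconds).
- solve_ik(position, orientation): joint angles nearest the present ones, or None.
- sense(): the state.
- get_image(name): name is "side" or "top"; returns the picture (420x560x3 uint8, blue, green, red); there is no depth.
- camera_model(name): a dict with "mtx" (3x3 intrinsics, pixels), "position" and "rotation" of the camera in the world. Camera axes: x right, y up, looking along -z (the intrinsics and any distortion apply to the point x, -y, -z); pixel columns grow to the right and rows downward; lengths in m; the calibration is good to about 2 mm. A picture is of the moment at which its call begins. camera_model takes no time and is no camera call.
A pose or a line that the arm cannot do raises IKError and nothing moves.
- hand_in(): hands the job in, once; it reports no verdict.
The state is a dict: "clock": time; "joint_positions": joint angles; "qd": joint speeds; "tau": joint torques, N m; "eef_pos": TCP position; "eef_rot": TCP orientation; "wrist_force": force on the tool from outside, world axes, zero at the start; "wrist_torque": the same for the moment, N m; "grip_width": finger opening in m.
Only numpy, scipy, OpenCV 4.12 (cv2) and the standard library are available. Lean on these libraries where they do the work, as an engineer would, in place of code of your own. Each camera call takes 0.05 s, during which the arm holds its last target. There are 200 camera calls.

## Working session

There is one attempt and no reset: what is moved stays moved. The work goes in short steps, each a Python script; the robot and the scene stay as the last script left them, time stands still between calls to the robot, and variables do not carry over. Pictures are saved under pics/ and viewed, about 8 in all and at most 12, crops included, and the job is handed in when it is done.

```bash
mkdir -p pics
cat > h.py <<'E'
from bench import *
import numpy as np, cv2
def ray(cam,u,v):
    c=camera_model(cam); d=c.get("dist"); 
    p=np.linalg.inv(np.array(c["mtx"]))@[u,v,1]
    return np.array(c["position"]), np.array(c["rotation"])@[p[0],-p[1],-p[2]]
def px(cam,u,v,z):
    o,d=ray(cam,u,v); return (o+d*(z-o[2])/d[2])
def proj(cam,P):
    c=camera_model(cam); q=np.array(c["rotation"]).T@(np.array(P)-c["position"]); q=np.array(c["mtx"])@[q[0],-q[1],-q[2]]; return q[:2]/q[2]
E
python3 - <<'E'
from h import *
for n in("side","top"):
    cv2.imwrite(f"pics/{n}0.png",get_image(n)); print(n,camera_model(n))
print(sense())
E
```

```text
side {'mtx': array([[419.82965173,   0.        , 289.9440031 ],
       [  0.        , 419.82965173, 209.35131894],
       [  0.        ,   0.        ,   1.        ]]), 'position': array([ 0.33248723, -0.9318552 ,  0.81019332]), 'rotation': array([ 51.07338637,   0.52431453, -15.91063609])}
top {'mtx': array([[502.66831755,   0.        , 278.60333462],
       [  0.        , 502.66831755, 201.80946813],
       [  0.        ,   0.        ,   1.        ]]), 'position': array([ 0.26053172, -0.10802855,  1.39261507]), 'rotation': array([ 13.33333038,  -0.24615815, -89.21418071])}
{'clock': 0.1, 'joint_positions': array([-71.97515418,  23.59610003,  -0.7270492 ,  91.49893532,
         0.32058337,  64.9901891 ,  -4.71021076]), 'qd': array([ 0.00462943, -0.06570488,  0.03715643, -0.10357424, -0.08519315,
        0.00789137,  0.06260141]), 'tau': array([ 2.21732160e-03, -6.01830411e+01,  6.84151500e-01, -3.00088549e+01,
        1.40046986e-02,  6.49584748e-03,  4.49432696e-05]), 'eef_pos': array([0.23331823, 0.57931188, 0.21263233]), 'eef_rot': array([ -85.76839406,   89.91681086, -107.70122682]), 'wrist_force': array([-0.41815776,  0.5499784 ,  0.88098458]), 'wrist_torque': array([ 0.0491732 ,  0.0056878 , -0.04000744]), 'grip_width': 0.08530138868509246}
```

View pics/top0.png

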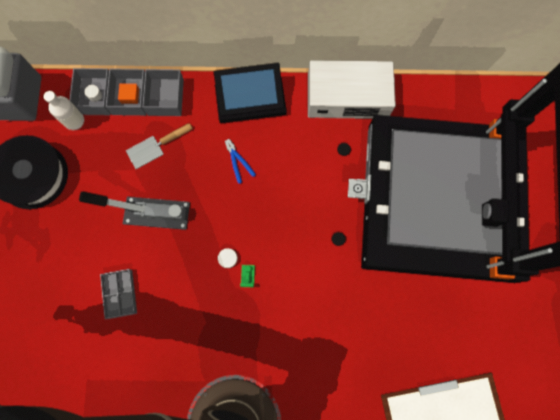

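View pics/side0.png

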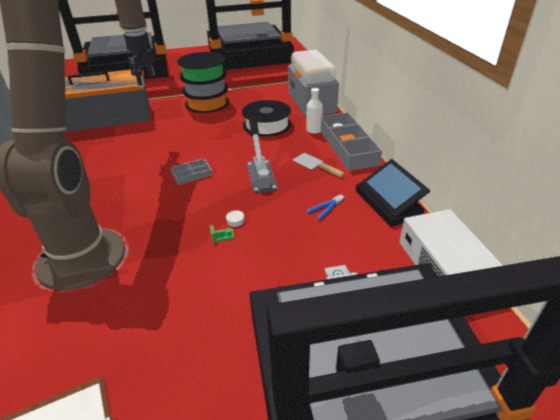

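```bash
sed -i 's/np.array(c\["rotation"\])/Rot.from_euler("xyz",c["rotation"],degrees=True).as_matrix()/; s/^import numpy/from scipy.spatial.transform import Rotation as Rot\nimport numpy/' h.py
python3 - <<'E'
from h import *
t=cv2.imread("pics/top0.png")
a=cv2.resize(t[180:245,75:200],None,fx=6,fy=6,interpolation=cv2.INTER_CUBIC)
b=cv2.resize(t[160:220,340:400],None,fx=6,fy=6,interpolation=cv2.INTER_CUBIC)
m=np.zeros((390,750,3),np.uint8);m[:]=a
cv2.imwrite("pics/c1.png",m);cv2.imwrite("pics/c2.png",b)
# non-red mask of jack
hsv=cv2.cvtColor(t,cv2.COLOR_BGR2HSV)
nr=((hsv[...,1]<130)).astype(np.uint8)
n,l,s,c=cv2.connectedComponentsWithStats(nr)
for i in range(1,n):
    if s[i,4]>60: print(s[i],c[i].round(1),px("top",*c[i],0.03).round(3))
E
```

```text
[    0     0   560   282 81099] [324.6  98.8] [ 0.895 -0.24   0.03 ]
[   0  136   67   73 3963] [ 30.3 172.1] [0.659 0.592 0.03 ]
[126 136  37  33 722] [144.3 151.8] [0.724 0.275 0.03 ]
[225 139  11  15  96] [229.5 145.3] [0.747 0.033 0.03 ]
[338 144  12  11 103] [343.6 148.9] [ 0.742 -0.293  0.03 ]
[  80  193  110   36 2095] [147.1 210.6] [0.553 0.255 0.03 ]
[333 233  12  12 112] [338.3 238.6] [ 0.482 -0.275  0.03 ]
[217 248  21  20 331] [227.2 257.6] [0.426 0.028 0.03 ]
[ 100  269   37   50 1471] [117.9 293.6] [0.326 0.316 0.03 ]
[ 188  375   93   45 3003] [233.2 401.2] [ 0.06  -0.001  0.03 ]
[ 387  377  113   43 3733] [446.4 401.7] [ 0.066 -0.544  0.03 ]
[   0  406  181   14 1174] [ 62.7 414.9] [0.022 0.429 0.03 ]
```

View pics/c1.png

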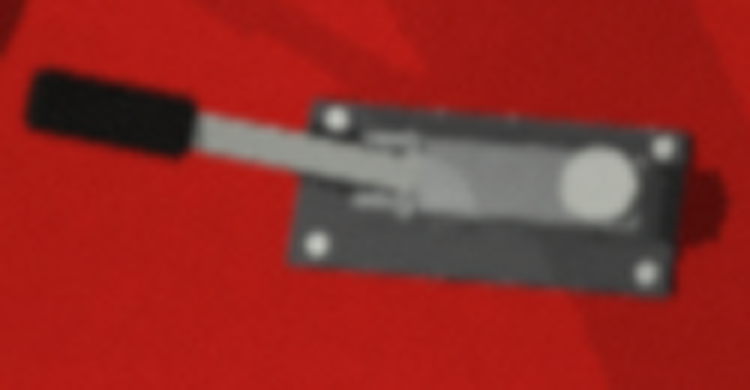

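View pics/c2.png

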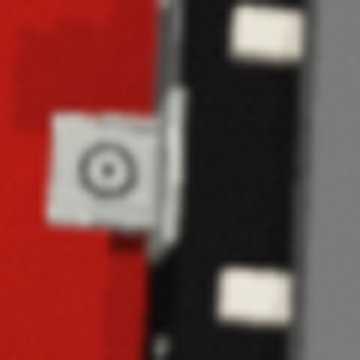

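Run:
```python
from h import *
f=lambda u,v,x0,y0,z: px("top",(u+.5)/6-.5+x0,(v+.5)/6-.5+y0,z)
J=lambda u,v,z:f(u,v,75,180,z)
s=J(598,184,.06); b=[J(*p,.010) for p in[(337,119),(663,147),(317,244),(647,272)]]
print("saddle",s,"bolts",np.round(b,4)); c=np.mean(b,0); print("base c",c)
d=(b[1]-b[0])+(b[3]-b[2]); print("jack yaw",np.degrees(np.arctan2(d[1],d[0])),np.linalg.norm(d)/2, "perp",np.linalg.norm(b[0]-b[2]))
print("saddle-basec",np.linalg.norm((s-c)[:2]),np.degrees(np.arctan2(*(s-c)[1::-1])))
print("handle grip end/centre",J(112,112,.13))
r=f(108,170,340,160,.081);print("ring",r)
e=f(53,115,340,160,.081)-f(47,220,340,160,.081);print("lug edge",np.linalg.norm(e),np.degrees(np.arctan2(e[1],e[0]))-90)
p=px("top",372.5,118,.107)-px("top",362.5,267.5,.107);print("front",np.linalg.norm(p),np.degrees(np.arctan2(p[1],p[0]))-90)
# side check of ring and saddle
print("side ring",proj("side",r),"saddle",proj("side",s))
S=cv2.imread("pics/side0.png")
q=cv2.resize(S[120:290,220:400],None,fx=4,fy=4,interpolation=cv2.INTER_CUBIC)
for P in(r,s): 
    u=(proj("side",P)-[220,120])*4; cv2.circle(q,tuple(int(v) for v in u),4,(255,0,255),1)
cv2.imwrite("pics/s1.png",q[:600])
```

```text
saddle [0.54873424 0.1731581  0.06      ] bolts [[0.5891 0.3085 0.01  ]
 [0.5778 0.1543 0.01  ]
 [0.529  0.3129 0.01  ]
 [0.518  0.1583 0.01  ]]
base c [0.55345654 0.23348627 0.01      ]
jack yaw -94.13250046969749 0.15477281298663265 perp 0.06022459627850161
saddle-basec 0.060512710829561986 -94.47580932058669
handle grip end/centre [0.56221884 0.36923466 0.13      ]
ring [ 0.61314707 -0.32218893  0.081     ]
lug edge 0.04910645847795632 -94.19052779283052
front 0.41046474516771286 -95.24592673458308
side ring [337.14078001 273.94514759] saddle [262.44050969 171.67102138]
```

View pics/s1.png

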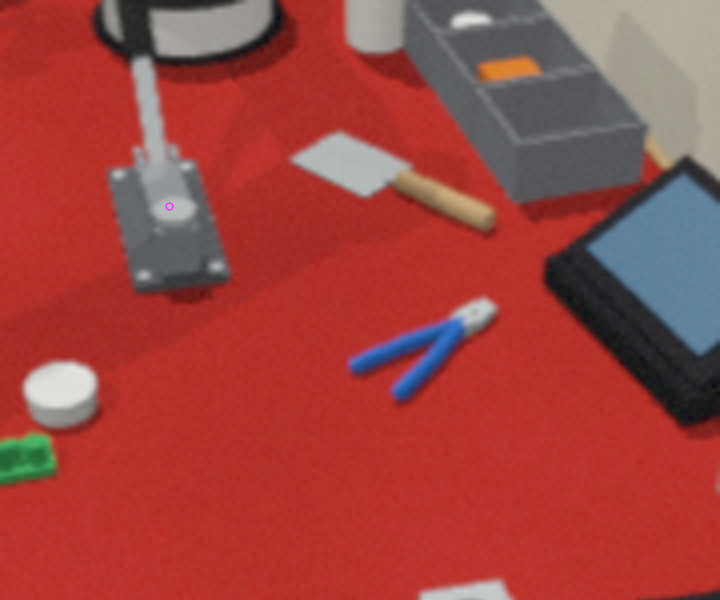

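```bash
cat >> h.py <<'E'
def down(jaw): # tool pointing down, jaw axis at yaw 'jaw' deg
    a=np.radians(jaw); x=np.array([0,0,-1.]);y=np.array([np.cos(a),np.sin(a),0]);z=np.cross(x,y)
    return Rot.from_matrix(np.c_[x,y,z]).as_euler("xyz",degrees=True)
def bestdown(p,jaw):
    q0=sense()["joint_positions"]; o=[]
    for k in(0,180):
        q=solve_ik(p,down(jaw+k))
        if q is not None:o.append((np.abs(np.array(q)-q0).max(),k))
    print(o); return down(jaw+min(o)[1])
def st(): s=sense(); print(round(s["clock"],2),s["eef_pos"].round(4),s["wrist_force"].round(1),round(s["grip_width"],4)); return s
E
python3 - <<'E'
from h import *
a=np.radians(-94.13); d=np.array([np.cos(a),np.sin(a)])
g=np.array([.5488,.172])-.064*d; print(g)
R=bestdown([*g,.22],-4.13)
reach([*g,.22],R); st()
servo_line([*g,.039],.12,contact_N=12); st()
close(); st()
servo_line([*g,.10],.1); s=st(); print(s["eef_rot"], s["joint_positions"].round(1))
cv2.imwrite("pics/t2.png",get_image("top"))
p=g+[0.0644,-.4953+.11]
print(solve_ik([*p,.10],R), s["joint_positions"])
E
```

```text
[0.55340926 0.23583381]
[(np.float64(26.38284840163667), 0), (np.float64(149.9181533376621), 180)]
1.82 [0.5525 0.2379 0.2198] [-0.5  0.4  0.4] 0.0852
3.48 [0.5538 0.2361 0.0397] [-0.   0.1  1. ] 0.0856
4.24 [0.5534 0.2358 0.039 ] [-1.  -0.3 -0.1] 0.0001
5.0 [0.553  0.2358 0.0996] [-0.   0.7 -0.3] -0.0002
[ -71.30798466   89.96914218 -165.42890051] [-43.6  29.1  21.7 102.6 -13.4  50.9 -19.9]
[ -7.69282001  32.42388566  24.24708234  97.66520208 -15.93215506
  53.33748358  18.66661701] [-43.55223422  29.05594862  21.69958886 102.64258235 -13.39341427
  50.86042391 -19.93944912]<stdin>:4: UserWarning: Gimbal lock detected. Setting third angle to zero since it is not possible to uniquely determine all angles.
```

View pics/t2.png

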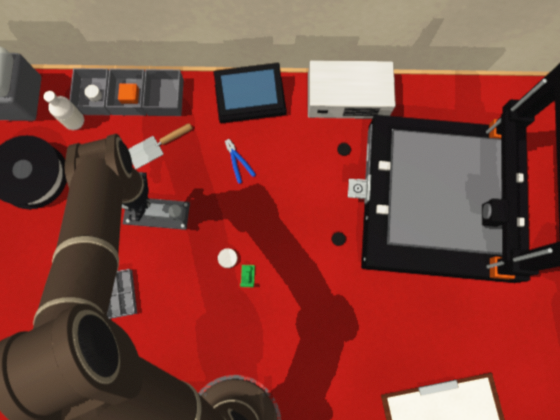

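Run:
```python
from h import *
s=st(); R=Rot.from_euler("xyz",s["eef_rot"],degrees=True).as_matrix();print(R.round(3))
P=s["eef_pos"]; t=P+.022*R[:,0]
S=get_image("side")
for n in("top","side"): print(n,proj(n,P),proj(n,t),proj(n,P-[0,0,-.15]))
T=cv2.imread("pics/t2.png")
def crop(I,n,x0,y0,w,h):
    q=cv2.resize(I[y0:y0+h,x0:x0+w],None,fx=4,fy=4,interpolation=cv2.INTER_CUBIC)
    for X in(P,t): cv2.circle(q,tuple(int(v) for v in (proj(n,X)-[x0,y0])*4),4,(255,0,255),1)
    return q
cv2.imwrite("pics/c3.png",np.hstack([crop(T,"top",70,130,100,140),crop(S,"side",205,80,100,140)]))
```

```text
5.05 [0.5529 0.2357 0.0993] [0.2 0.4 0.4] -0.0002
[[-0.001  0.997 -0.072]
 [-0.001 -0.072 -0.997]
 [-1.    -0.001  0.001]]
top [147.68203237 205.18370241] [149.73126865 207.03204172] [131.75679552 190.85981916]
side [258.75292905 151.13139812] [259.1200314  156.91733926] [255.99219213 108.35568012]
```

View pics/c3.png

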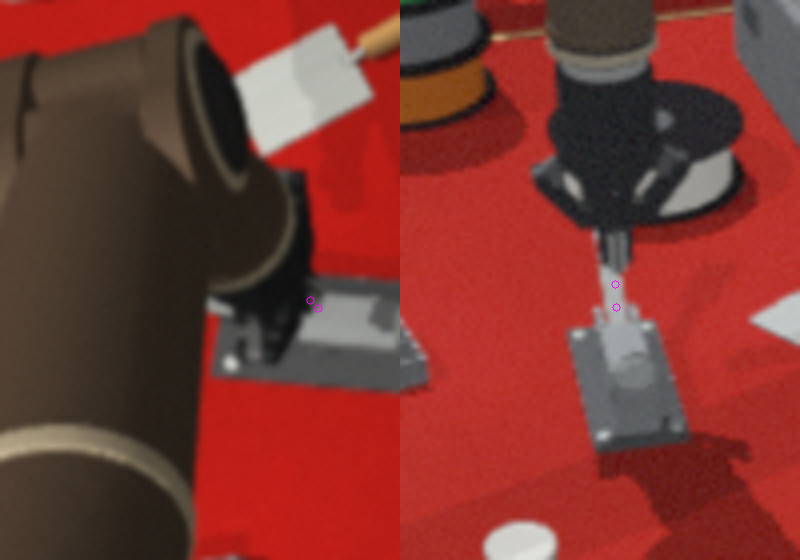

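Run:
```python
from h import *
s=st();P=s["eef_pos"]
print(servo_line([.5534,.2358,.02],.03,contact_N=6)); st()
I=get_image("side"); 
cv2.imwrite("pics/c4.png",np.hstack([cv2.resize(I[100:220,215:305],None,fx=4.4,fy=4.4,interpolation=cv2.INTER_CUBIC),cv2.resize(get_image("top")[150:270,90:180],None,fx=4.4,fy=4.4,interpolation=cv2.INTER_CUBIC)]))
```

```text
5.1 [0.5529 0.2357 0.0992] [ 0.1 -0.9  0.4] 0.0
True
7.03 [0.5534 0.2358 0.0343] [-1.4 -0.3  7.4] -0.0001
```

View pics/c4.png

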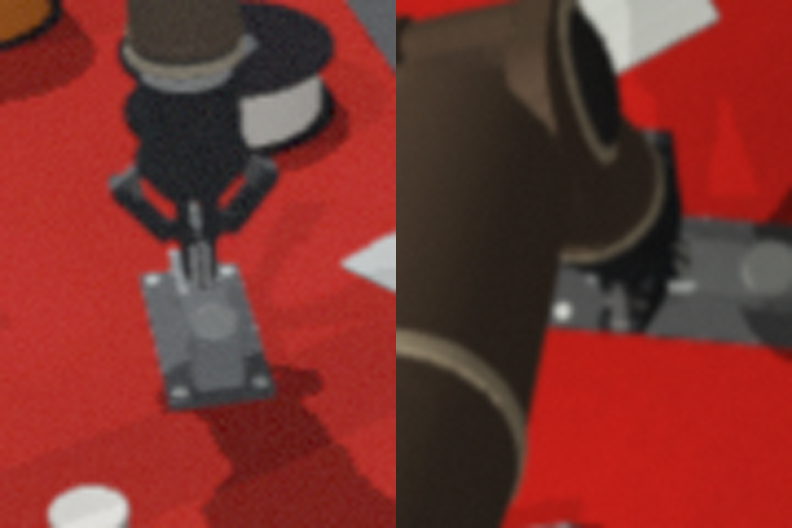

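Run:
```python
from h import *
g=[.5534,.2358]
servo_line([*g,.06],.15); open_gripper()
print(servo_line([*g,.0],.06,contact_N=8)); st()
close(); st()
servo_line([*g,.03],.06); st()
cv2.imwrite("pics/s5.png",np.vstack([cv2.resize(get_image("side")[90:240,200:400],None,fx=3,fy=3),]))
```

```text
False
9.39 [5.538e-01 2.359e-01 4.000e-04] [0.7 0.7 0.2] 0.0854
9.91 [5.540e-01 2.359e-01 5.000e-04] [ 0.9 -1.   3.1] 0.0351
10.56 [0.5532 0.2359 0.03  ] [-0.2 -0.7 -9.2] 0.0352
```

View pics/s5.png

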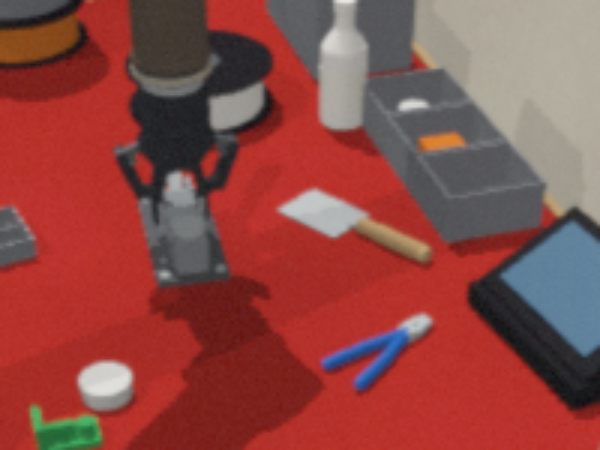

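Run:
```python
from h import *
a=np.radians(-94.5); d=np.array([np.cos(a),np.sin(a)])
g=np.array([.5534,.2358]); f=g+[.0644,-.4942]; p=f-.11*d; print(f,p)
servo_line([*g,.08],.1); R=bestdown([*p,.08],-4.5); st()
servo_line([*p,.08],.12); st()
reach([*p,.08],R)
servo_line([*p,.006],.1); st()
T=get_image("top");S=get_image("side");cv2.imwrite("pics/t6.png",T);cv2.imwrite("pics/s6.png",S)
a=cv2.resize(T[140:240,270:390],None,fx=5,fy=5,interpolation=cv2.INTER_CUBIC)
cv2.imwrite("pics/c6.png",a)
b=cv2.resize(S[190:290,260:380],None,fx=5,fy=5,interpolation=cv2.INTER_CUBIC);cv2.imwrite("pics/d6.png",b)
```

```text
[ 0.6178 -0.2584] [ 0.6264305  -0.14873909]
[(np.float64(37.4956386170272), 0), (np.float64(110.75764023906929), 180)]
11.26 [0.553  0.2358 0.0797] [ -0.2   0.1 -10.3] 0.0354
14.67 [ 0.6264 -0.1483  0.08  ] [ -0.3   0.2 -10.4] 0.0352
15.81 [ 0.627  -0.149   0.0066] [ 0.7 -1.1 -9.7] 0.0351<stdin>:4: UserWarning: Gimbal lock detected. Setting third angle to zero since it is not possible to uniquely determine all angles.
```

View pics/c6.png

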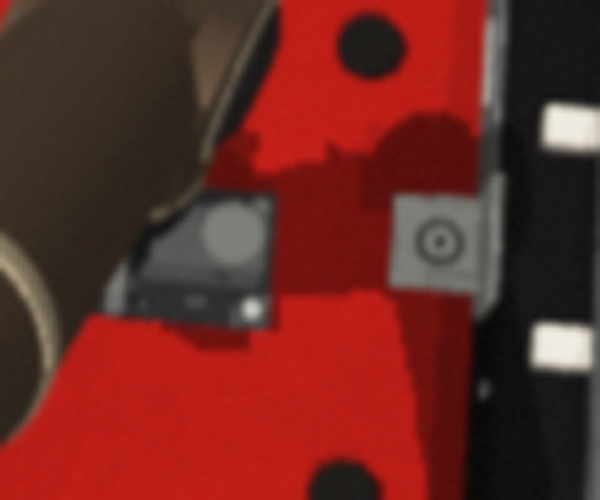

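Run:
```python
from h import *
f=lambda u,v,z: px("top",(u+.5)/5-.5+270,(v+.5)/5-.5+140,z)
s=f(234,233,.066);r=f(440,241,.081);print(s,r,r-s)
t=sense()["eef_pos"];print("saddle-tcp",s-t)
e=f(276,195,.012)-f(269,326,.012);print("jack front edge",np.degrees(np.arctan2(e[1],e[0]))-90,np.linalg.norm(e))
# scale check: lug width, saddle dia
print(np.linalg.norm(f(393,195,.081)-f(388,289,.081)),np.linalg.norm(f(202,233,.066)-f(267,233,.066)))
print("side",proj("side",s),proj("side",r))
```

```text
[ 0.62036197 -0.21211364  0.066     ] [ 0.6134739  -0.32224133  0.081     ] [-0.00688806 -0.11012769  0.015     ]
saddle-tcp [-0.00680733 -0.06313205  0.05905009]
jack front edge -93.36907826329812 0.07697502440413727
0.05271169745221917 0.03554525589738697
side [323.91830975 246.28408804] [337.28112307 273.93161701]
```

View pics/d6.png

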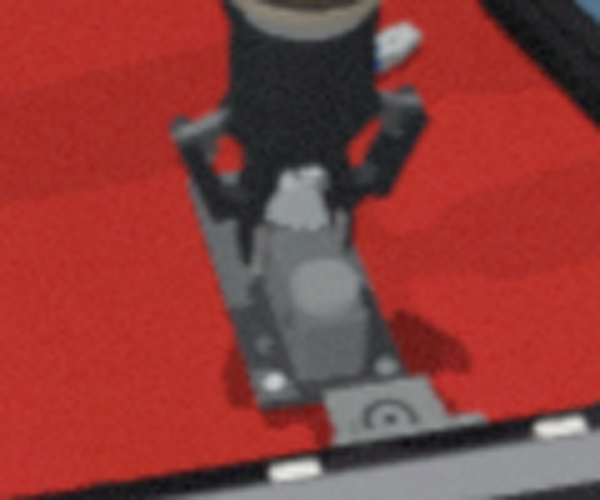

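Run:
```python
from h import *
t=np.array([.6264305,-.14873909]); f=t+[-.0075,-.1113]
servo_line([*t,.0035],.05); st()
print(servo_line([*f,.0035],.06,contact_N=8)); st()
print(servo_line([*f,-.001],.02,contact_N=12)); st()
open_gripper(); st()
servo_line([*f,.16],.15); st()
cv2.imwrite("pics/s7.png",get_image("side"));T=get_image("top");cv2.imwrite("pics/t7.png",T)
cv2.imwrite("pics/c7.png",cv2.resize(np.vstack([T[150:240,270:400],get_image("side")[195:285,260:390]]),None,fx=3.3,fy=3.3,interpolation=cv2.INTER_CUBIC))
```

```text
16.16 [ 0.6264 -0.1486  0.0036] [  0.5   0.4 -10.5] 0.0352
False
18.17 [ 0.6191 -0.2595  0.0035] [-0.7 -0.1 -9.8] 0.0354
True
18.42 [ 6.195e-01 -2.599e-01  6.000e-04] [-0.   0.9  6.2] 0.0351
18.97 [ 0.6171 -0.2589 -0.0021] [-0.8  0.3  0.9] 0.0854
20.2 [ 0.6183 -0.2597  0.1589] [0.3 0.1 0.3] 0.0857
```

View pics/c7.png

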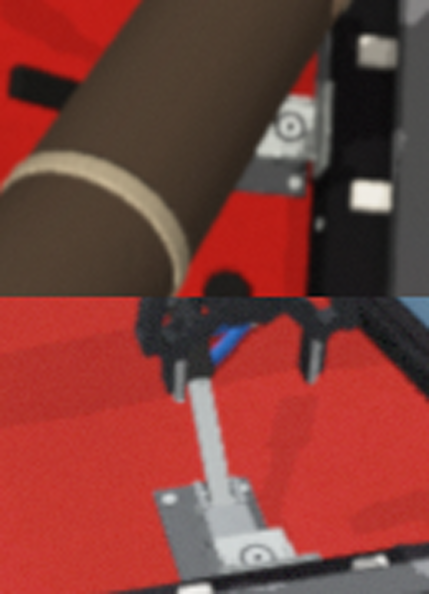

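Run:
```python
from h import *
k=3.3
b=px("top",295/k+270-.35,183/k+150-.35,.010)
r=px("top",290/k+270-.35,126/k+150-.35,.081)
c1=px("side",168/k+260-.35,(497-297)/k+195-.35,.010);c2=px("side",243/k+260-.35,(488-297)/k+195-.35,.010)
rs=px("side",258/k+260-.35,(556-297)/k+195-.35,.081)
print(b,r);print(c1,c2,rs)
a=np.radians(-94.3);d=np.array([np.cos(a),np.sin(a)]);n=np.array([-d[1],d[0]])
# front bolts at saddle+14.4 d, +-30 n; robot side (-x) one
sg=-30e-3 if n[0]>0 else 30e-3
print("saddle top est",b[:2]-.0144*d-sg*n,"minus ring",b[:2]-.0144*d-sg*n-r[:2])
m=(c1+c2)[:2]/2; s2=m+(.038+.1024)*d; print("side est",s2,s2-rs[:2],np.linalg.norm(c1-c2),np.degrees(np.arctan2(*(c1-c2)[1::-1])))
```

```text
[ 0.58205491 -0.33677757  0.01      ] [ 0.61338209 -0.32204685  0.081     ]
[ 0.59634738 -0.18031278  0.01      ] [ 0.65808951 -0.18781108  0.01      ] [ 0.61558636 -0.32028286  0.081     ]
saddle top est [ 0.61305015 -0.32466746] minus ring [-0.00033193 -0.00262061]
side est [ 0.61669143 -0.32406672] [ 0.00110507 -0.00378386] 0.06219578294838672 173.07559943193272
```

```bash
cat >> h.py <<'E'
A=np.radians(-94.5); D=np.array([np.cos(A),np.sin(A)]); SAD=np.array([.6135,-.3245])
def grip(theta,dz=0,off=.018):
    p=.62-theta; x=-.052-.135*np.cos(p)+.009*np.sin(p); z=.044+.135*np.sin(p)+.009*np.cos(p)
    return [*(SAD+(x-.038)*D), z-off+dz]
def ring():
    return
E
python3 - <<'E'
from h import *
p=grip(0,.06); print(p)
servo_line([.6183,-.2597,p[2]+.02],.15); servo_line(p,.15); close(); st()
print(servo_line(grip(0,-.01),.06,contact_N=2)); st()
for th in(.2,.4,.55):
    print(servo_line(grip(th),.06,contact_N=25)); st()
print(servo_line(grip(.55,-.015),.03,contact_N=18)); st()
cv2.imwrite("pics/s8.png",get_image("side"));cv2.imwrite("pics/t8.png",get_image("top"))
E
```

```text
[np.float64(0.6287716138211552), np.float64(-0.13045574813660668), np.float64(0.17176465278249897)]
22.5 [ 0.6288 -0.1304  0.1718] [-0.1  0.4 -0. ] -0.0
True
23.43 [ 0.628  -0.1304  0.1101] [ 0.6 -1.9  1. ] 0.0002
False
24.01 [ 0.6297 -0.1153  0.089 ] [-1.7 -1.2  2.8] 0.0001
False
24.61 [ 0.6309 -0.1053  0.0643] [ 0.3 -1.1  2.5] 0.0002
False
25.1 [ 0.6314 -0.1014  0.0454] [-2.  -0.8  9.6] 0.0002
True
25.38 [ 0.6315 -0.1012  0.0442] [-6.2  0.6 17.7] -0.0004
```

```bash
cat >> h.py <<'E'
def up():
    for th in(.4,.2,0): servo_line(grip(th,.004),.1)
    servo_line(grip(0,.015),.1); hold(.3); st()
def press(first=2):
    for th in(.2,.4,.55): print(servo_line(grip(th),.06,contact_N=30))
    st(); print(servo_line(grip(.55,-.015),.03,contact_N=15)); hold(.4); st()
def track(a,b,cam,u,v,w=9):
    t=cv2.resize(a[v-w:v+w+1,u-w:u+w+1],None,fx=5,fy=5,interpolation=cv2.INTER_CUBIC)
    i=cv2.resize(b[v-25:v+26,u-25:u+26],None,fx=5,fy=5,interpolation=cv2.INTER_CUBIC)
    m=cv2.matchTemplate(i,t,cv2.TM_CCOEFF_NORMED);_,s,_,l=cv2.minMaxLoc(m)
    print(cam,"shift px",l[0]/5-(25-w),l[1]/5-(25-w),"score",round(s,3))
E
python3 - <<'E'
from h import *
up(); press()
S=get_image("side");T=get_image("top");cv2.imwrite("pics/s9.png",S);cv2.imwrite("pics/t9.png",T)
s0=cv2.imread("pics/s7.png");t0=cv2.imread("pics/t7.png")
track(s0,S,"side ring",338,272,8)
track(s0,S,"side bolts/base",311,255,5)
track(t0,T,"top ring",358,188,8); track(t0,T,"top jack bolt",359,205,4)
r=px("top",357.6,187.9,.081)
for dz in(.005,.01,.015):print(dz,proj("side",r+[0,-.003*dz/.015,dz])-proj("side",r),proj("top",r+[0,-.003*dz/.015,dz])-proj("top",r))
E
```

```text
27.28 [ 0.6286 -0.1303  0.1264] [-0.4  0.7 -0.1] -0.0001
False
False
False
29.2 [ 0.6319 -0.1008  0.0449] [-1.1  0.1 12.1] -0.0
True
29.86 [ 0.6321 -0.1007  0.0445] [-4.5  0.4 13.7] -0.0001
side ring shift px 0.8000000000000007 -1.1999999999999993 score 0.798
side bolts/base shift px 0.0 0.1999999999999993 score 0.892
top ring shift px -5.6 -2.0 score 0.646
top jack bolt shift px -0.1999999999999993 0.1999999999999993 score 0.955
0.005 [ 0.28839365 -1.16408018] [ 0.66349137 -0.47308874]
0.01 [ 0.57911136 -2.33754123] [ 1.33177078 -0.9495915 ]
0.015 [ 0.87218132 -3.520497  ] [ 2.00489025 -1.42954535]
```

Run:
```python
from h import *
up(); press()
S=get_image("side");T=get_image("top");cv2.imwrite("pics/s10.png",S);cv2.imwrite("pics/t10.png",T)
s0=cv2.imread("pics/s7.png");t0=cv2.imread("pics/t7.png");s9=cv2.imread("pics/s9.png");t9=cv2.imread("pics/t9.png")
for n,a in(("vs start",s0),("vs stroke2",s9)):
    print(n);track(a,S,"side ring",338,272,8)
    # white clips on the bed front, bed-side
    for u,v in((319,284),(372,276)): track(a,S,"side clip",u,v,7)
for n,a in(("vs start",cv2.imread("pics/top0.png")),("vs stroke2",t9)):
    print(n)
    for u,v in((384,166),(383,210)): track(a,T,"top clip",u,v,7)
track(t0,T,"top jack bolt",359,205,4);track(s0,S,"side base",311,255,5)
r=px("top",383.5,210,.11)
for dz in(.0085,.0145):
    print(dz,[proj(c,r+[0,-.003*dz/.0145,dz])-proj(c,r) for c in("side","top")])
```

```text
31.75 [ 0.6286 -0.1303  0.1264] [-0.   1.2  0.1] 0.0001
False
False
False
33.67 [ 0.6323 -0.1006  0.0451] [-0.7  0.1 11.5] -0.0002
True
34.33 [ 0.6325 -0.1005  0.0444] [-4.6 -0.  14.9] -0.0
vs start
side ring shift px 1.3999999999999986 -2.4000000000000004 score 0.779
side clip shift px 0.8000000000000007 -2.5999999999999996 score 0.854
side clip shift px 1.1999999999999993 -3.0 score 0.897
vs stroke2
side ring shift px 0.6000000000000014 -1.5999999999999996 score 0.982
side clip shift px 0.3999999999999986 -1.1999999999999993 score 0.989
side clip shift px 0.8000000000000007 -1.3999999999999986 score 0.99
vs start
top clip shift px 3.1999999999999993 -1.6000000000000014 score 0.995
top clip shift px 3.3999999999999986 -1.0 score 0.994
vs stroke2
top clip shift px 1.3999999999999986 -0.8000000000000007 score 0.997
top clip shift px 1.6000000000000014 -0.6000000000000014 score 0.996
top jack bolt shift px -0.1999999999999993 0.0 score 0.952
side base shift px 0.0 0.1999999999999993 score 0.894
0.0085 [array([ 0.40929353, -2.00406641]), array([ 1.35499787, -0.6928953 ])]
0.0145 [array([ 0.70191977, -3.43688267]), array([ 2.32184386, -1.18730423])]
```

Run:
```python
from h import *
r=px("top",383.5,188,.11); e=.01
J=np.vstack([np.c_[tuple((proj(c,r+e*np.eye(3)[k])-proj(c,r))/e for k in range(3))] for c in("side","top")])
for n,m in(("vs start",[1.0,-2.8,3.3,-1.3]),("vs stroke2",[.6,-1.3,1.5,-.7])):
    x,res,*_=np.linalg.lstsq(J,m,rcond=None); print(n,"dx dy dz mm",(x*1000).round(1),res)
st()
```

```text
vs start dx dy dz mm [-0.8 -5.4 15.4] [0.02673037]
vs stroke2 dx dy dz mm [-0.1 -2.5  7. ] [0.00427672]
34.43 [ 0.6325 -0.1006  0.0444] [-4.9  0.7 14.9] -0.0002
```

```bash
python3 -c "
from h import *
st(); hand_in(); st()"
```

```text
34.43 [ 0.6325 -0.1006  0.0444] [-4.9  0.7 14.9] -0.0002
the job is handed in; nothing more can be done
the job is handed in; nothing more can be done
```

I set the jack under the ringed lug, pumped it three full strokes and handed in at 34.4 s. The closed fingers were still holding the handle at the bottom of its stroke, pressing with about 15 N. No verdict was reported, so everything below comes from my own checks.

**Last checks**
- **Lift:** tracking the white clips on the bed in both views gave a rise of about 15 mm near the printer's front, which fits the expected 14 to 15 mm at the feet. The feet themselves were not measured directly. This figure is good to only a millimetre or two, so the margin over 13 mm is thin.
- **Handle:** the fingers stopped 62.4 mm above the bench, where the bottom of the stroke should be. The handle angle itself can't be read.
- **Saddle:** before pumping, I estimated it at 3 to 4 mm deeper than the pad centre and within about 1 mm sideways. The pad moves back by about that much as the printer tips. The jack did not visibly move during pumping (0.2 px or less).

**What disagreed**
- **Fingertip position:** the first grasp closed on nothing. A touch on the jack's housing showed the fingertips about 18 mm behind the reported TCP, not 22 mm ahead of it. I worked with that corrected offset afterwards, and the second grasp and all the handle contact heights fitted it.
- **Ring tracking:** tracking the ring itself was unreliable: it scored poorly in the top view, and in the side view it showed less rise than expected. I used the clips for the lift figure instead.
- **Unchecked:** I did not check at the end that the bystanders were where they started. I also had no direct reading of contact between the arm and the printer.

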